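Fit the keyed handwheel to the camera-head console

ROBOT

A 6-joint arm with a two-finger parallel gripper is mounted at the origin on the work surface. World frame = base frame: x ahead of the robot, y to its left, z up, the work surface at z = 0. Lengths are in m, angles in rad, forces in N, time in s.
With the tool pointing down it reaches from about 0.35 to 0.975 m from the base axis. Payload 7.1 kg.
Tool frame: the origin (TCP) lies midway between the tips of the shut fingers; the grasp point (between the pads) lies 19 mm behind it (bot.grip_point_offset is the distance from the TCP to the grasp point, in m); z points along the fingers, y is the line along which they close (so a half turn about z gives the same grasp; the last joint's range is limited). The gripper opens to 88 mm and grips with 3 to 60 N. Pads are 20 mm wide; open, the fingers measure 115 mm over their backs; the gripper's body (75 mm by 178 mm) begins 61 mm behind the grasp point.
Start: joints at [1.296, 0.423, 1.63, -0, 1.089, -0.019], TCP at [0.158, 0.605, 0.223] pointing down, gripper open.
Joint ranges: [-3, 3], [-0.9, 2.11], [0.09, 2.58], [-1.31, 4.45], [0.11, 2.69], [-2.54, 2.54]. Speed limits (rad/s): [2.39, 2.39, 3.01, 3.14, 3.14, 3.14].

INTERFACE

Orientations are given as a unit quaternion [w, x, y, z].
In Python, from cell import telemetry, viewer, ticket, bot gives the robot as it stands. The module is installed in compiled form; this text tells all that it offers.
- The arm moves only by the shell command python3 -m jog 'ROWS'. ROWS is JSON, a list of rows, each a list of 3 entries, a list of its own where there are three numbers: the turn, a rotation vector about the tool's x, y, z in degrees, then the shift along the tool's x, y, z in units of 50 mm (1.0 is 50 mm), then the finger opening in mm, from 0 to 87.8. A call has 1 to 8 rows; each row is the pose to reach, as a shift and turn from the pose commanded when the call began, along the tool's axes at that moment; what a row does not reach only later rows make up. A row lasts 1/10 s, in which the tool goes at most 50 mm and 8.59 degrees, less where a joint would pass 70% of its speed; a pose out of reach is approached as far as the arm can. A call with a gripper value outside its range is refused whole. The fingers move at their own pace and stop on an object; the grip force is fixed at half the most. Time passes only in rows, so rows that repeat a pose let the fingers close. It gives the time, the measured TCP pose, the force, the opening and the grip force at its end, in the units of the state.
- telemetry.get_obs(): the state, without advancing time (a new reading comes with each control period).
- viewer.capture(name): name is "scene" or "side" or "wrist"; returns a dict with "img" (384x512x3 uint8, blue, green, red), "fx", "fy", "cx", "cy" (pixels), "position" and "rotation" of the camera in the world. Camera axes: x right, y up, looking along -z (the intrinsics and any distortion apply to the point x, -y, -z); pixel columns grow to the right and rows downward; lengths in m; the calibration is good to about 2 mm. A picture is of the moment at which its call begins. There is no depth.
- ticket.hand_in(): hands the job in; it is judged then, once.
The state is a dict: "clock": time; "joint_positions": joint angles; "qvel": joint speeds; "joint_efforts": joint torques, N m; "position": TCP position; "tcp_rot": TCP orientation; "force": force on the tool from outside, world axes, zero at the start; "moment": the same for the moment, N m; "opening": finger opening in m; "grasp_force": force on a finger pad.
Only numpy, scipy, OpenCV 4.12 (cv2) and the standard library are available. Lean on these libraries where they do the work, as an engineer would, in place of code of your own. Each camera call takes 0.05 s, during which the arm holds its last target. There are 200 camera calls.

TASK

Lift the handwheel by its square boss out of the grey wheel rest and bring its shaft into the hub of the black console; turn the wheel until its key drops into the hub's keyway, then keep pushing straight down against the sprung plunger until the wheel's shoulder sits flat on the hub. Finish while still gripping the boss and holding the wheel fully home (the plunger would lift it again if you let go), and leave the other things on the table where they are.

Things in the scene. Friction and masses are not known exactly. Their poses are not given: they have to be found in the camera images.
- wheel: Handwheel, loose, 0.3 to 0.5 kg, standing shaft down in the wheel rest. Origin: centre of its flat shoulder, the underside of the 50 mm black flange; z up along the axis, x towards the key. Spokes (tops 12 mm up) and steel rim, 140 mm over all, 14 mm thick (top 15 mm up). A red stripe on one spoke's top shows the key's direction. Black crank knob on the rim at 225 degrees, top 37 mm up.
- boss (a point): Grip point on the wheel's axis, 38 mm above its origin: the middle of the upper part of an aluminium square boss, 30 x 30 mm, faces square to the wheel's x and y, reaching from 8 to 52 mm above the origin. Grip either pair of faces from above.
- shaft_tip (a point): Centre of the lower end of the wheel's shaft, 42 mm below the wheel's origin. Steel shaft, 20 mm in diameter. Its lowest 18 mm is plain (end bevelled over 4 mm to 15 mm diameter); the 24 mm above, up to the shoulder, carry the key.
- key (a point): Middle of the outer face of the brass key on the shaft, 15.5 mm from the axis along the wheel's +x and 12 mm below the wheel's origin. Key 6 mm wide, 24 mm long.
- console: Black console box 160 x 160 x 40 mm, fixed, with small knobs (highest 54 mm) and a round aluminium hub 60 mm across on its middle, top face 85 mm above the table. Origin: on the table below the hub axis; z up, x along the keyway, whose direction red stripes on hub and deck show.
- hub_mouth (a point): Centre of the bore's mouth on the hub's top face, 85 mm above the console's origin; axes as the console's. Bore 22 mm wide, 45 mm deep; keyway 8 mm wide along +x, open to 17 mm from the axis, all the way down. Key not in line: it rests on the top face, shoulder 24 mm above it. In line (within 4 to 7 degrees): the shaft goes down until the shoulder sits on the hub.
- plunger (a joint): Brass spring plunger in the bore, its top 28 mm below the hub's top face. Value in m: 0 at rest, grows as pressed down; about 0.014 when the wheel is fully home. It pushes up with 6 N at 0, 10 N at 0.014, more than the wheel's weight. The shaft meets it when the shoulder is 14 mm above the hub.
- rest: Wheel rest, fixed: grey tube 70 mm outside, 38 mm inside, 60 mm high, on a plywood foot 110 x 110 x 8 mm. Origin on the table below its axis. The wheel's flange lies on its top.
- lens: Camera lens, bystander, black, 67 mm across, 68 mm high; origin at its underside.
- collar: Steel shaft collar, bystander, 48 mm across, 18 mm high; origin at its underside.
- battery: Black battery block, bystander, 60 x 40 x 55 mm; origin at its underside.
- screwdriver: Screwdriver lying on the table, bystander.
- wrench: Wrench lying on the table, bystander.
- jar: Jar, bystander, 60 mm across, 70 mm high; origin at its underside.
- mug: Blue mug, bystander, 80 mm across, 95 mm high; origin at its underside.
There are look-alikes about, which are no part of the job. Leave any orange look-alike of the console alone. Leave any pink look-alike of the wheel alone.

How it is judged:
On the way, in this order (a step that is already met when the one before it is completed fails the run):
1. the gripped wheel is clear of the rest, its shaft tip more than 65 mm above the table (height (world z) of shaft_tip above 0.065 m and contact force between the fingers and wheel above 2 N), for 0.2 s.
2. the end of the shaft is in the hub's bore, at least 8 mm deep, the wheel still gripped (z of shaft_tip in the frame of hub_mouth below -0.008 m and horizontal distance between shaft_tip and hub_mouth below 0.004 m and contact force between the fingers and wheel above 2 N), for 0.1 s.
At the end, for the whole second after the job is handed in: The fingers still grip the wheel (over 2 N) and hold it still and fully home against the spring: shoulder within 3 mm of the hub's top face, axis within 4 mm of the bore's, upright within 0.06 rad, key in line with the keyway within 0.2 rad, plunger pressed at least 11 mm (z of wheel in the frame of hub_mouth between -0.003 and 0.003 m and horizontal distance between wheel and hub_mouth below 0.004 m and angle between wheel's own z axis and vertical below 0.06 rad and angle between the x axis of wheel and the x axis of console, either way round below 0.2 rad and value of joint plunger above 0.011 m and contact force between the fingers and wheel above 2 N and linear speed of wheel below 0.02 m/s); the arm keeps its last pose, push and grip.
It fails at once if one of the other things on the table is shifted by more than 30 mm (distance of any of lens, collar, battery, screwdriver, wrench, jar, mug from where it was at the start of the episode above 0.03 m).
It also fails if it takes over 48 s, if anything falls off the work surface, if the arm or the gripper's body presses on something with over 40 N, if the wrist force passes 120 N, or if a joint passes its speed limit or range.

## Working session

There is one attempt and no reset: what is moved stays moved. The work goes in short steps, Python scripts to look and compute and a shell command to move; the robot and the scene stay as the last step left them, time stands still between calls to the robot, and variables do not carry over. Pictures are saved under pics/ and viewed, at most 10 in all, crops included, and the job is handed in when it is done.

```bash
mkdir -p pics; cat > h.py <<'E'
from cell import telemetry, viewer, ticket, bot
import numpy as np, cv2
from scipy.spatial.transform import Rotation as R
def cap(n):
    c=viewer.capture(n); return c
def mat(c):
    r=np.array(c["rotation"],float)
    return r if r.shape==(3,3) else R.from_quat(r,scalar_first=True).as_matrix()
def ray(c,u,v):
    d=np.array([(u-c["cx"])/c["fx"],-(v-c["cy"])/c["fy"],-1.0]); return np.array(c["position"]),mat(c)@d
def onz(c,u,v,z):
    p,d=ray(c,u,v); return p+d*(z-p[2])/d[2]
def proj(c,P):
    q=mat(c).T@(np.array(P)-np.array(c["position"])); return c["cx"]+c["fx"]*q[0]/-q[2], c["cy"]-c["fy"]*q[1]/-q[2]
E
python3 - <<'E'
from h import *
import pickle
cs={n:cap(n) for n in("scene","side")}
pickle.dump(cs,open("c0.pkl","wb"))
for n,c in cs.items(): print(n,{k:v for k,v in c.items() if k!="img"}); cv2.imwrite(f"pics/{n}0.png",cv2.resize(c["img"],(800,600),interpolation=cv2.INTER_CUBIC))
print(telemetry.get_obs())
E
```

```text
scene {'fx': 387.62078913198644, 'fy': 387.62078913198644, 'cx': 259.87635027361574, 'cy': 195.69500266856022, 'position': array([ 1.26121308, -0.74443318,  1.01256686]), 'rotation': array([0.84285004, 0.37410589, 0.16282046, 0.35091037])}
side {'fx': 468.37616567886715, 'fy': 468.37616567886715, 'cx': 261.8013183519798, 'cy': 194.86055353716588, 'position': array([ 0.39044398, -1.23520902,  1.11241591]), 'rotation': array([ 0.9081109 ,  0.41190394, -0.02154979, -0.07214808])}
{'clock': 0.1, 'joint_positions': array([ 1.29596007e+00,  4.23721991e-01,  1.63065888e+00, -2.64986915e-06,
        1.08857558e+00, -1.90352653e-02]), 'qvel': array([ 0.0008055 , -0.0016945 , -0.00127078, -0.00010538,  0.00196532,
        0.00188231]), 'joint_efforts': array([ 2.56973517e-04, -5.45614886e+01, -2.74324912e+01,  6.45685941e-02,
        1.88928290e-02, -3.66983738e-05]), 'position': array([0.15799307, 0.60416083, 0.22198812]), 'tcp_rot': array([-9.86741277e-05,  1.27551430e-01,  9.91831724e-01, -6.74720958e-04]), 'force': array([0.51515808, 0.33979418, 0.4056435 ]), 'moment': array([-0.02246491, -0.01590104,  0.01533462]), 'grasp_force': 0.0, 'opening': 0.0877849235211536}
```

View pics/scene0.png

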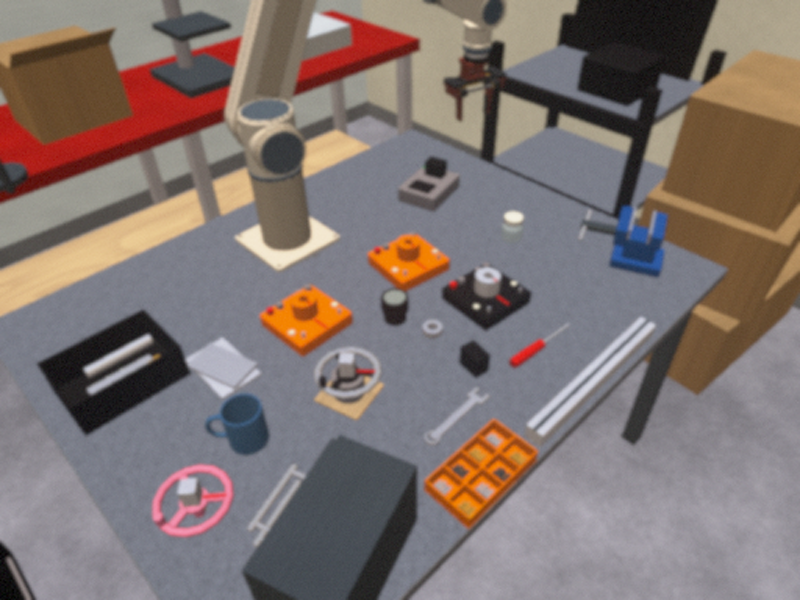

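View pics/side0.png

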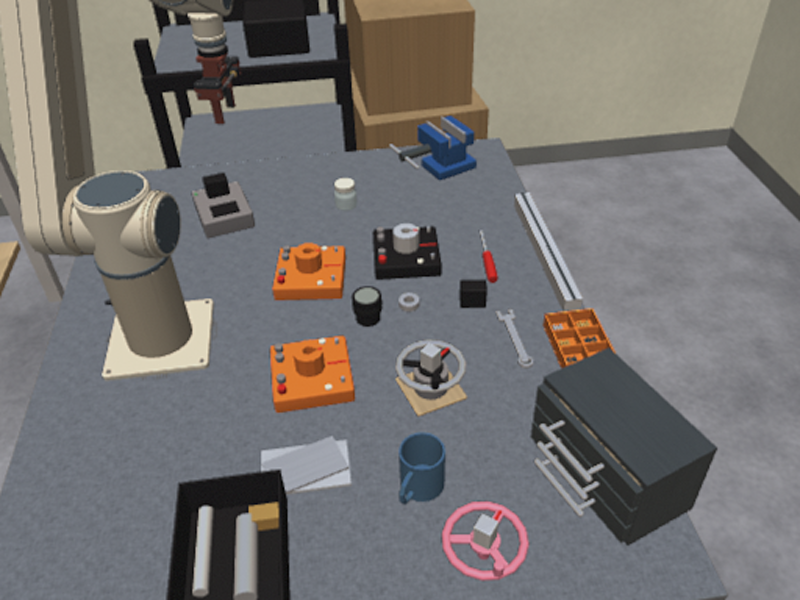

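The scene view (800 px wide) shows the wheel in its rest, boss top about (347,358), and the black console's hub top at about (487,275). In the side view, the boss top is at about (433,350) and the hub top at (406,230). I'll cast rays for a coarse fix and then refine from the wrist camera.

```bash
python3 - <<'E'
from h import *
import pickle
cs=pickle.load(open("c0.pkl","rb")); s=1.5625
for nm,z,a,b in(("boss top",.112,(347,358),(433,350)),("hub top",.085,(487,275),(406,230)),("wheel stripe",.072,(366,372),(446,353)),("hubstripe",.085,(502,300),(432,245)),("mug top",.095,(243,408),(423,448)),("lens",.068,(395,298),(367,294))):
    print(nm,onz(cs["scene"],a[0]/s,a[1]/s,z).round(3),onz(cs["side"],b[0]/s,b[1]/s,z).round(3))
o=telemetry.get_obs(); print(R.from_quat(o["tcp_rot"],scalar_first=True).as_matrix().round(3))
c=cap("wrist"); print({k:v for k,v in c.items() if k!="img"}); 
Rt=R.from_quat(o["tcp_rot"],scalar_first=True).as_matrix(); print((Rt.T@(c["position"]-o["position"])).round(3),(Rt.T@mat(c)).round(3))
E
```

```text
boss top [ 0.565 -0.244  0.112] [ 0.566 -0.245  0.112]
hub top [0.574 0.19  0.085] [0.577 0.195 0.085]
wheel stripe [ 0.592 -0.219  0.072] [ 0.597 -0.219  0.072]
hubstripe [0.658 0.144 0.085] [0.628 0.125 0.085]
mug top [ 0.51  -0.46   0.095] [ 0.51  -0.461  0.095]
lens [ 0.462 -0.012  0.068] [ 0.46  -0.005  0.068]
[[-0.967  0.253 -0.   ]
 [ 0.253  0.967 -0.001]
 [ 0.    -0.001 -1.   ]]
{'fx': 329.633240325065, 'fy': 329.633240325065, 'cx': 263.82886143959934, 'cy': 193.57338028513007, 'position': array([0.08162498, 0.62504311, 0.38313654]), 'rotation': array([ 0.78296407, -0.11536849, -0.08855358,  0.60482695])}
[ 0.079  0.001 -0.161] [[ 0.     0.958  0.288]
 [ 1.    -0.    -0.001]
 [-0.     0.288 -0.958]]
```

```bash
python3 -m jog '[[[0,0,34],[-10.1,-5.84,-0.56],87],[[0,0,34],[-10.1,-5.84,-0.56],87],[[0,0,34],[-10.1,-5.84,-0.56],87],[[0,0,34],[-10.1,-5.84,-0.56],87],[[0,0,34],[-10.1,-5.84,-0.56],87],[[0,0,34],[-10.1,-5.84,-0.56],87],[[0,0,34],[-10.1,-5.84,-0.56],87],[[0,0,34],[-10.1,-5.84,-0.56],87]]'
```

```text
clock: 0.95
position: [0.4432, 0.3219, 0.2419]
tcp_rot: [-0.0, 0.412, 0.911, -0.0]
force: [-0.1, 1.0, 1.0]
opening: 0.0871
grasp_force: 0.0
```

```bash
python3 -m jog '[[[0,0,0],[-3.68,0.28,-0.16],87],[[0,0,0],[-3.68,0.28,-0.16],87],[[0,0,0],[-3.68,0.28,-0.16],87],[[0,0,0],[-3.68,0.28,-0.16],87],[[0,0,0],[-3.68,0.28,-0.16],87],[[0,0,0],[-3.68,0.28,-0.16],87],[[0,0,0],[-3.68,0.28,-0.16],87],[[0,0,0],[-3.68,0.28,-0.16],87]]'
python3 - <<'E'
from h import *
import pickle
c=cap("wrist"); pickle.dump(c,open("hub.pkl","wb")); o=telemetry.get_obs(); print(o["position"],proj(c,[.575,.193,.085]))
cv2.imwrite("pics/hub.png",cv2.resize(c["img"],(800,600),interpolation=cv2.INTER_CUBIC))
E
```

```text
clock: 1.75
position: [0.5731, 0.1958, 0.2497]
tcp_rot: [-0.0, 0.411, 0.912, -0.0]
force: [0.0, 0.3, -0.1]
opening: 0.0874
grasp_force: 0.0
[0.57328851 0.19582061 0.24983493] (np.float64(262.7589581947098), np.float64(179.53264511812608))
```

View pics/hub.png

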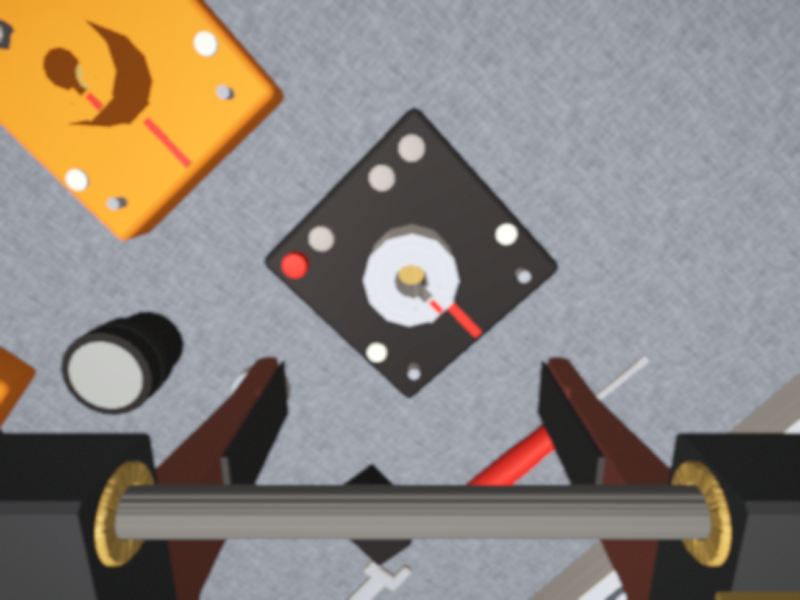

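The wrist view shows the hub's top ring centred near (411,280), the brass plunger inside it, and the keyway stripe running to (478,333). The orange console is up left. Next I'll measure the hub centre and keyway direction.

```bash
cat >> h.py <<'E'
def hub(c,guess,z=.085):
    h=cv2.cvtColor(c["img"],cv2.COLOR_BGR2HSV); u,v=proj(c,[*guess,z])
    yy,xx=np.mgrid[:384,:512]; near=np.hypot(xx-u,yy-v)
    m=((h[...,1]<60)&(h[...,2]>165)&(near<45)).astype(np.uint8)
    k=max(cv2.findContours(m,0,2)[0],key=cv2.contourArea); hull=cv2.convexHull(k)
    P=np.array([onz(c,p[0],p[1],z)[:2] for p in hull[:,0,:]])
    A=np.c_[2*P,np.ones(len(P))]; s=np.linalg.lstsq(A,(P**2).sum(1),rcond=None)[0]; ctr=s[:2]
    r=((h[...,0]<8)|(h[...,0]>172))&(h[...,1]>120)&(h[...,2]>80)&(near<75)
    return ctr,np.sqrt(s[2]+ctr@ctr),r,m
def lineang(c,mask,z):
    v,u=np.nonzero(mask); Q=np.array([onz(c,a,b,z)[:2] for a,b in zip(u,v)])
    d=np.linalg.svd(Q-Q.mean(0))[2][0]; return Q.mean(0),np.degrees(np.arctan2(d[1],d[0])),len(Q)
E
python3 - <<'E'
from h import *
import pickle
c=pickle.load(open("hub.pkl","rb"))
ctr,r,red,m=hub(c,(.575,.193)); print(ctr,r)
n,l,st,ce=cv2.connectedComponentsWithStats(red.astype(np.uint8))
for i in range(1,n):
    if st[i,4]>5:
        for z in(.04,.085):
            q,a,N=lineang(c,l==i,z); print(ce[i]*1.5625,z,q,a,N,"from centre",np.degrees(np.arctan2(*(q-ctr)[::-1])),np.hypot(*(q-ctr)))
K=[onz(c,u/1.5625,v/1.5625,.04)[:2] for u,v in((415,108),(557,268),(409,396),(265,262))]
K=np.array(K); print("corner mean",K.mean(0),[np.degrees(np.arctan2(*d[::-1])).round(1) for d in np.roll(K,-1,0)-K],np.linalg.norm(np.roll(K,-1,0)-K,axis=1))
E
```

```text
[0.57480224 0.19307625] 0.030850973977419965
[300.68796642 265.18190299] 0.04 [0.51418154 0.13952082] -62.69380272024357 134 from centre -138.54097280082985 0.08088914648250557
[300.68796642 265.18190299] 0.085 [0.51500917 0.15361829] -62.693802720243546 134 from centre -146.57883865834322 0.07163897758162117
[435.49107143 306.25      ] 0.04 [0.60975459 0.18178645] -5.204041866167217 21 from centre -17.900748419753427 0.0367304546566203
[435.49107143 306.25      ] 0.085 [0.59898712 0.19075617] -5.204041866167076 21 from centre -5.479669459178334 0.024295905293312315
[464.37942217 320.15035377] 0.04 [0.63366448 0.18812254] -5.833311602299418 212 from centre -4.810545542206288 0.05907031393358026
[464.37942217 320.15035377] 0.085 [0.61999622 0.19632356] -5.833311602299413 212 from centre 4.109794951119623 0.04531048718221468
corner mean [0.57487511 0.19398629] [np.float64(-5.1), np.float64(-94.9), np.float64(175.6), np.float64(85.4)] [0.15238365 0.15095747 0.1515064  0.15282366]
```

```bash
python3 -m jog '[[[0,0,0],[-6.5,-5.98,0],87],[[0,0,0],[-6.5,-5.98,0],87],[[0,0,0],[-6.5,-5.98,0],87],[[0,0,0],[-6.5,-5.98,0],87],[[0,0,0],[-6.5,-5.98,0],87],[[0,0,0],[-6.5,-5.98,0],87],[[0,0,0],[-6.5,-5.98,0],87],[[0,0,0],[-6.5,-5.98,0],87]]'
```

```text
clock: 2.6
position: [0.5651, -0.2061, 0.2502]
tcp_rot: [0.0, 0.411, 0.912, 0.0]
force: [1.0, 0.5, 0.3]
opening: 0.087
grasp_force: 0.0
```

```bash
python3 -m jog '[[[0,0,0],[-0.5,-0.45,0],87],[[0,0,0],[-0.5,-0.45,0],87],[[0,0,0],[-0.5,-0.45,0],87]]'
python3 - <<'E'
from h import *
import pickle
c=cap("wrist"); pickle.dump(c,open("wh.pkl","wb")); o=telemetry.get_obs(); print(o["position"],proj(c,[.565,-.245,.112]))
cv2.imwrite("pics/wh.png",cv2.resize(c["img"],(800,600),interpolation=cv2.INTER_CUBIC))
E
```

```text
clock: 2.9
position: [0.5648, -0.2383, 0.2497]
tcp_rot: [-0.0, 0.412, 0.911, 0.0]
force: [-0.2, 0.0, 0.2]
opening: 0.087
grasp_force: 0.0
[ 0.56487067 -0.23755469  0.24973548] (np.float64(258.61507272981316), np.float64(188.53210678075882))
```

View pics/wh.png

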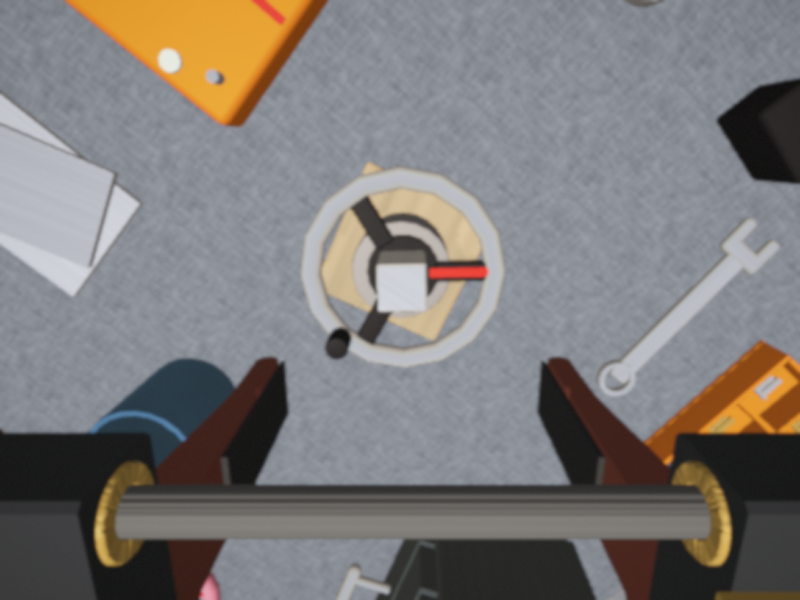

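The wrist view shows the wheel rim centred near (403,267), the boss top at (402,287), the red stripe running right to (486,271) and the knob at (338,343). The tool is already almost square to the boss.

```bash
cat >> h.py <<'E'
def boss(c,g,z):
    h=cv2.cvtColor(c["img"],cv2.COLOR_BGR2HSV); u,v=proj(c,[*g,z]); yy,xx=np.mgrid[:384,:512]; near=np.hypot(xx-u,yy-v)
    m=((h[...,1]<40)&(h[...,2]>190)&(near<30)).astype(np.uint8)
    k=max(cv2.findContours(m,0,2)[0],key=cv2.contourArea)
    P=np.array([onz(c,p[0],p[1],z)[:2] for p in k[:,0,:]])
    (cx,cy),(w,hh),a=cv2.minAreaRect((P*1e4).astype(np.float32))
    red=((h[...,0]<8)|(h[...,0]>172))&(h[...,1]>150)&(h[...,2]>120)&(near<65)
    return np.array([cx,cy])/1e4,(w/1e4,hh/1e4),a,red
E
python3 - <<'E'
from h import *
import pickle
c=pickle.load(open("wh.pkl","rb")); b,s,a,red=boss(c,(.565,-.245),.112); print(b,s,a)
q,ang,N=lineang(c,red,.072); print(q,ang,N,np.degrees(np.arctan2(*(q-b)[::-1])),np.hypot(*(q-b)))
h=cv2.cvtColor(c["img"],cv2.COLOR_BGR2HSV)
# rim outer points by eye (800 px) at top z .075
E=np.array([onz(c,u/1.5625,v/1.5625,.075)[:2] for u,v in((303,267),(503,267),(403,167),(403,367))]);print(E.mean(0),np.ptp(E,0))
T=R.from_quat(telemetry.get_obs()["tcp_rot"],scalar_first=True).as_matrix(); p=telemetry.get_obs()["position"]
print(T.T@(np.r_[b,.112-.014-.019]-p)/.05, np.degrees(np.arctan2(T[1,1],T[0,1])))
E
```

```text
[ 0.56171812 -0.24345366] (0.028993994140625, 0.030236566162109374) 43.85906219482422
[ 0.58830496 -0.21821362] -137.261931073733 268 43.51142019775612 0.036659512162628936
[ 0.55965473 -0.24077705] [0.10019482 0.10326408]
[-0.04917199 -0.12572292  3.41466127] 41.37783386506908
```

```bash
python3 -m jog '[[[0,0,-2],[-0.04,-0.13,0.9],87],[[0,0,-2],[-0.04,-0.13,1.7],87],[[0,0,-2],[-0.04,-0.13,2.4],87],[[0,0,-2],[-0.04,-0.13,3],87],[[0,0,-2],[-0.04,-0.13,3.4],87],[[0,0,-2],[-0.04,-0.13,3.4],87],[[0,0,-2],[-0.04,-0.13,3.4],40],[[0,0,-2],[-0.04,-0.13,3.4],20]]' && python3 -m jog '[[[0,0,0],[0,0,0],15],[[0,0,0],[0,0,0],15],[[0,0,0],[0,0,0],15],[[0,0,0],[0,0,0],15],[[0,0,0],[0,0,0],15]]'
```

```text
clock: 3.75
position: [0.5626, -0.2442, 0.0814]
tcp_rot: [0.001, 0.395, 0.918, -0.0]
force: [-0.4, -0.7, 0.9]
opening: 0.0743
grasp_force: 0.0
clock: 4.25
position: [0.5614, -0.2447, 0.08]
tcp_rot: [0.0, 0.396, 0.918, -0.0]
force: [-0.1, 0.4, -0.7]
opening: 0.0344
grasp_force: 0.0
```

```bash
python3 -m jog '[[[0,0,0],[0,0,0],15],[[0,0,0],[0,0,0],15],[[0,0,0],[0,0,0],15],[[0,0,0],[0,0,0],15],[[0,0,0],[0,0,0],15]]'
```

```text
clock: 4.75
position: [0.5614, -0.2446, 0.0799]
tcp_rot: [0.0, 0.396, 0.918, -0.0]
force: [-1.2, 0.3, 2.0]
opening: 0.0299
grasp_force: 29.9
```

```bash
python3 -m jog '[[[0,0,0],[0,0,-0.4],15],[[0,0,0],[0,0,-1],15],[[0,0,0],[0,0,-1.6],15],[[0,0,0],[0,0,-2.1],15],[[0,0,0],[0,0,-2.3],15],[[0,0,0],[0,0,-2.3],15],[[0,0,0],[0,0,-2.3],15],[[0,0,0],[0,0,-2.3],15]]' && python3 -m jog '[[[0,0,6],[0.6,0.6,0],15],[[0,0,12],[1.2,1.2,0],15],[[0,0,18],[1.9,1.9,0],15],[[0,0,24],[2.6,2.6,0],15],[[0,0,30],[3.3,3.3,0],15],[[0,0,36],[4,4,0],15],[[0,0,42],[4.6,4.6,0],15],[[0,0,48.4],[5.2,5.2,0],15]]'
```

```text
clock: 5.55
position: [0.5603, -0.2441, 0.193]
tcp_rot: [-0.002, 0.396, 0.918, 0.0]
force: [0.6, -0.2, -3.8]
opening: 0.0298
grasp_force: 29.9
clock: 6.35
position: [0.5711, 0.1248, 0.1935]
tcp_rot: [-0.001, 0.739, 0.674, -0.001]
force: [1.0, 0.3, -3.2]
opening: 0.0298
grasp_force: 29.9
```

```bash
python3 -m jog '[[[0,0,0],[0.4,0,0],15],[[0,0,0],[0.8,0,0],15],[[0,0,0],[1,0,0],15],[[0,0,0],[1,0,0],15],[[0,0,0],[1,0,0],15],[[0,0,0],[1,0,0],15]]'
python3 - <<'E'
from h import *
import pickle
c=cap("wrist"); cs=cap("side"); o=telemetry.get_obs(); pickle.dump((c,cs,o),open("g.pkl","wb"))
p=o["position"]; T=R.from_quat(o["tcp_rot"],scalar_first=True).as_matrix(); print(p,T.round(4),o["force"])
z=p[2]+.033; b,s,a,red=boss(c,p[:2],z); print(b,s,a,"tool offs mm",(T.T@(np.r_[b,z]-p)*1e3).round(1))
q,ang,N=lineang(c,red,p[2]-.008); print(q,ang,N)
cv2.imwrite("pics/g.png",cv2.resize(c["img"],(800,600),interpolation=cv2.INTER_CUBIC))
E
```

```text
clock: 6.95
position: [0.5762, 0.1717, 0.1945]
tcp_rot: [-0.0, 0.738, 0.675, -0.0]
force: [-0.6, -0.5, -3.3]
opening: 0.0298
grasp_force: 29.9
[0.57639704 0.17177889 0.19480029] [[ 8.94e-02  9.96e-01 -2.00e-04]
 [ 9.96e-01 -8.94e-02 -2.00e-04]
 [-2.00e-04 -2.00e-04 -1.00e+00]] [ 0.93059299 -0.69461682 -3.49281991]
[0.57628203 0.17228296] (0.027499752807617187, 0.026125070190429686) 84.91936492919922 tool offs mm [  0.5  -0.2 -33. ]
[0.60435495 0.16879214] -62.305483441689496 23
```

View pics/g.png

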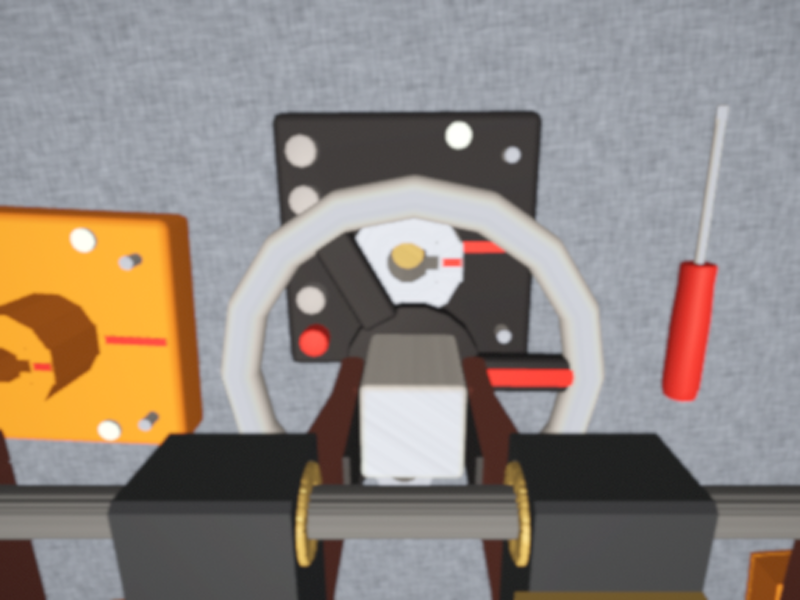

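The wheel is held square, boss top about (412,432). Behind it the bore is at about (408,261) and the hub stripes at (452,263) and (485,246). Next I'll cross-check hub position and both directions from this view.

```bash
python3 - <<'E'
from h import *
import pickle
c,cs,o=pickle.load(open("g.pkl","rb")); p=o["position"]
h=cv2.cvtColor(c["img"],cv2.COLOR_BGR2HSV); red=(((h[...,0]<8)|(h[...,0]>172))&(h[...,1]>110)&(h[...,2]>80)).astype(np.uint8)
n,l,st,ce=cv2.connectedComponentsWithStats(red); S=1.5625
for i in range(1,n):
    x,y=ce[i]*S
    if 420<x<580 and 230<y<400 and st[i,4]>8:
        z=p[2]-.008 if y>340 else (.085 if x<463 else .04)
        print((x,y),z,lineang(c,l==i,z))
# bore mouth: non-bright blob inside the bright hub ring
x0,y0,x1,y1=(np.array([372,228,448,300])/S).astype(int)
sub=((h[...,2]<175)|(h[...,1]>60))[y0:y1,x0:x1].astype(np.uint8)
n,l,st,ce=cv2.connectedComponentsWithStats(sub)
for i in range(1,n):
    if st[i,4]>30: print("blob",(st[i]),(ce[i]+[x0,y0])*S)
for u,v in((388,262),(408,242),(408,282),(427,262)): print(onz(c,u/S,v/S,.085).round(4))
print("predict hub px",np.array(proj(c,[.5748,.1931,.085]))*S)
g=cv2.resize(c["img"][130:215,190:350],None,fx=5,fy=5,interpolation=cv2.INTER_CUBIC); cv2.imwrite("pics/g2.png",g)
g=cs; u,v=proj(cs,[.5755,.18,.15]); u=int(u);v=int(v); cv2.imwrite("pics/s2.png",cv2.resize(cs["img"][v-50:v+60,u-70:u+75],None,fx=5,fy=5,interpolation=cv2.INTER_CUBIC)); print(u,v)
E
```

```text
(np.float64(481.3196163366337), np.float64(247.3700495049505)) 0.04 (array([0.62078333, 0.18844384]), np.float64(-10.690304119349001), 202)
(np.float64(451.3808139534884), np.float64(261.7732558139535)) 0.085 (array([0.5990862 , 0.19100382]), np.float64(-6.5222727313442626), 43)
(np.float64(528.3967391304348), np.float64(376.81513247282606)) 0.18680028703283344 (array([0.61784126, 0.16927626]), np.float64(-6.16257211764086), 736)
(np.float64(470.4613095238095), np.float64(389.58333333333337)) 0.18680028703283344 (array([0.59691255, 0.16610069]), np.float64(-84.39201387889604), 21)
blob [ 10  11  32  24 548] [409.44913321 261.85846259]
blob [  0  26  13  21 144] [377.91883681 287.74956597]
[0.5652 0.1939 0.085 ]
[0.5769 0.2037 0.085 ]
[0.5749 0.1819 0.085 ]
[0.5861 0.192  0.085 ]
predict hub px [405.89599686 261.8965032 ]
259 134
```

View pics/g2.png

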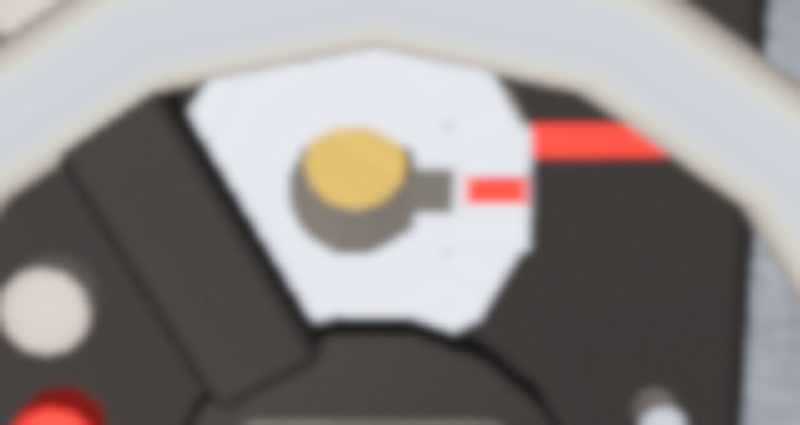

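```bash
python3 -m jog '[[[0,0,0],[0.2,-0.06,0],15],[[0,0,0],[0.41,-0.06,0],15],[[0,0,0],[0.41,-0.06,0.3],15],[[0,0,0],[0.41,-0.06,0.6],15],[[0,0,0],[0.41,-0.06,0.8],15],[[0,0,0],[0.41,-0.06,0.88],15],[[0,0,0],[0.41,-0.06,0.88],15],[[0,0,0],[0.41,-0.06,0.88],15]]' && python3 -m jog '[[[0,0,0],[0,0,0.06],15],[[0,0,0],[0,0,0.12],15],[[0,0,0],[0,0,0.18],15],[[0,0,0],[0,0,0.24],15],[[0,0,0],[0,0,0.3],15],[[0,0,0],[0,0,0.3],15],[[0,0,0],[0,0,0.3],15]]'
```

```text
clock: 7.85
position: [0.5755, 0.1934, 0.1509]
tcp_rot: [0.0, 0.738, 0.675, 0.0]
force: [0.2, -0.6, -4.6]
opening: 0.0297
grasp_force: 29.9
clock: 8.55
position: [0.575, 0.1929, 0.1353]
tcp_rot: [0.0, 0.738, 0.675, -0.001]
force: [0.2, -5.4, -6.6]
opening: 0.0295
grasp_force: 30.0
```

```bash
python3 -m jog '[[[0,0,0],[-0.015,0,0],15],[[0,0,0],[-0.015,0,0.06],15],[[0,0,0],[-0.015,0,0.12],15],[[0,0,0],[-0.015,0,0.16],15],[[0,0,0],[-0.015,0,0.2],15],[[0,0,0],[-0.015,0,0.2],15],[[0,0,0],[-0.015,0,0.2],15]]'
```

```text
clock: 9.25
position: [0.5751, 0.1927, 0.1255]
tcp_rot: [-0.0, 0.738, 0.675, -0.0]
force: [1.1, -3.5, -5.2]
opening: 0.0297
grasp_force: 30.0
```

```bash
python3 -m jog '[[[0,0,0],[-0.01,0,0.06],15],[[0,0,0],[-0.01,0,0.12],15],[[0,0,0],[-0.01,0,0.18],15],[[0,0,0],[-0.01,0,0.24],15],[[0,0,0],[-0.01,0,0.3],15],[[0,0,0],[-0.01,0,0.3],15],[[0,0,0],[-0.01,0,0.3],15]]'
```

```text
clock: 9.95
position: [0.5753, 0.1924, 0.1111]
tcp_rot: [0.0, 0.738, 0.675, 0.0]
force: [-0.5, -3.0, 2.4]
opening: 0.0298
grasp_force: 30.0
```

```bash
python3 -m jog '[[[0,0,0],[0,0,0.05],15],[[0,0,0],[0,0,0.09],15],[[0,0,0],[0,0,0.12],15],[[0,0,0],[0,0,0.13],15],[[0,0,0],[0,0,0.13],15],[[0,0,0],[0,0,0.13],15]]'
```

```text
clock: 10.55
position: [0.5753, 0.1924, 0.1051]
tcp_rot: [0.0, 0.738, 0.675, 0.0]
force: [-2.5, -2.1, 8.2]
opening: 0.0302
grasp_force: 30.0
```

```bash
python3 -m jog '[[[0,0,0],[0,0,0.015],15],[[0,0,0],[0,0,0.03],15],[[0,0,0],[0,0,0.03],15],[[0,0,0],[0,0,0.03],15]]'
python3 - <<'E'
from h import *
c=cap("side"); u,v=map(int,proj(c,[.575,.193,.09])); cv2.imwrite("pics/end.png",cv2.resize(c["img"][v-50:v+40,u-65:u+65],None,fx=6,fy=6,interpolation=cv2.INTER_CUBIC))
o=telemetry.get_obs(); print(o["force"],o["moment"],o["position"])
E
```

```text
clock: 10.95
position: [0.5754, 0.1924, 0.1049]
tcp_rot: [0.0, 0.738, 0.675, 0.0]
force: [-6.6, -4.8, 18.9]
opening: 0.0297
grasp_force: 30.0
[-7.03571803 -4.81428318 18.48211763] [-0.81196981  1.55207126  0.08066992] [0.57536125 0.19241436 0.10491539]
```

View pics/end.png

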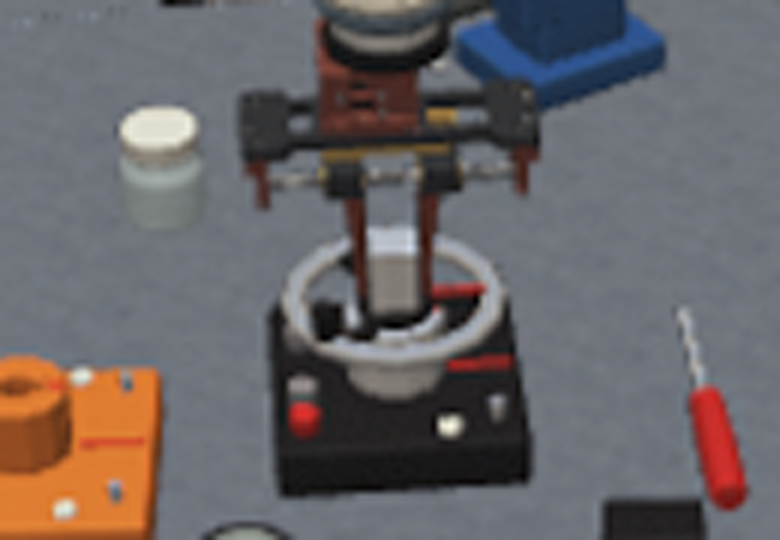

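The side view shows the wheel's flange down flat on the hub, with the wheel stripe (460,290) parallel to the deck stripe (480,363). The stop is stiff at exactly the predicted height (TCP 0.105), so I'm handing in.

```bash
python3 -c "
from cell import ticket
print(ticket.hand_in())"
```

```text
the job is handed in; nothing more can be done
None
```

I handed the job in at about 11 s on the robot clock, with the boss still gripped at 30 N and the wheel pressed down on the hub with its key in the keyway; the hand-in gave no verdict back.

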